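Click the gauge selector to the bushing and start

ROBOT

A 7-joint arm with a two-finger parallel gripper is mounted at the origin on the work surface. World frame = base frame: x ahead of the robot, y to its left, z up, the work surface at z = 0. Lengths are in m, angles in rad, forces in N, time in s.
With the tool pointing down it reaches from about 0.425 to 0.875 m from the base axis. Payload 4.7 kg.
Tool frame: the origin (TCP) lies at the very end of the fingers, on their centre line; the grasp point (between the pads) lies 19 mm behind it; z points along the fingers, y is the direction in which the jaws open and shut (so a half turn about z gives the same grasp; the last joint's range is limited). The gripper opens to 87 mm and grips with 3 to 60 N. Pads are 19 mm wide; open, the fingers measure 117 mm over their backs; the gripper's body (75 mm by 190 mm) begins 51 mm behind the grasp point.
Start: joints at [1.191, 0.321, -0.07, 1.45, 0.023, 1.371, -0.057], TCP at [0.249, -0.6, 0.223] pointing down, gripper open.
Joint ranges: [-2.86, 2.86], [-0.3, 2.09], [-1.38, 1.24], [0.06, 2.45], [-1.56, 4.7], [0.09, 2.05], [-2.69, 2.69]. Speed limits (rad/s): [2.57, 2.57, 3.14, 3.14, 3.14, 3.14, 3.14].

INTERFACE

Orientations are given as a rotation vector (axis times angle).
In Python, from bench import ctrl gives the robot as it stands. The module is installed in compiled form; this text tells all that it offers.
- The arm moves only by the tool move_arm, never from a script. Its arguments are lists of equal length, an entry for each row: "dp": the shift along the tool's x, y, z in units of 30 mm (1.0 is 30 mm), a list of three; "turn": the turn about the tool's z in units of 5 degrees (1.0 is 5 degrees); "jaw": the opening, from -1 (shut) to 1 (fully open). A call has 1 to 5 rows; each row is the pose to reach, as a shift and turn from the pose commanded when the call began, along the tool's axes at that moment; what a row does not reach only later rows make up. A row lasts 1/10 s, in which the tool goes at most 50 mm and 8.59 degrees, less where a joint would pass 70% of its speed; a pose out of reach is approached as far as the arm can. A call with a gripper value outside its range is refused whole. The fingers move at their own pace and stop on an object; "grip_force" is the grip in N (left out, the last holds). Time passes only in rows, so rows that repeat a pose let the fingers close. It gives the time, the measured TCP pose, the force and the opening at its end, in the units of the state.
- ctrl.get_state(): the state, without advancing time (a new reading comes with each control period).
- ctrl.get_image(name): name is "side" or "top" or "wrist"; returns the picture (480x640x3 uint8, red, green, blue); there is no depth.
- ctrl.camera_info(name): a dict with "intrinsics" (3x3 intrinsics, pixels), "extrinsics" (4x4, takes a point from world to camera coordinates). Camera axes: x right, y up, looking along -z (the intrinsics and any distortion apply to the point x, -y, -z); pixel columns grow to the right and rows downward; lengths in m; the calibration is good to about 2 mm. A picture is of the moment at which its call begins: read the wrist's pose just before it. camera_info takes no time and is no camera call; for the wrist camera it gives the pose at the moment of the call.
- ctrl.close_job(): hands the job in, once; it reports no verdict.
Trained networks look in the newest picture that a camera, given by its name, has taken for a name from the list of things; names that differ only in an ending like _2 or _b are one class to them, and where a whole thing is asked for, a point or a joint stands for the part that bears it (a point fixed in the world has none). Each returns a list of dicts, best first, with "confidence" (0 to 1); they miss things now and then, are a little off and sometimes report something else, mostly with a low value. They report only what shows in the picture. A call takes as long as a camera call.
- ctrl.look_for(camera, target): "rect" ([centre column, centre row, width, height] in pixels, round what is visible of it).
- ctrl.masks_of(camera, target): "region" (480x640 bool, what is visible of it) and "rect" ([centre column, centre row, width, height] in pixels, round what is visible of it).
The state is a dict: "time": time; "joint_positions": joint angles; "qd": joint speeds; "joint_torque": joint torques, N m; "position": TCP position; "tool_rot": TCP orientation; "ft_force": force on the tool from outside, world axes, zero at the start; "torque": the same for the moment, N m; "grip_width": opening from 0.0 (shut) to 1.0 (fully open).
Only numpy, scipy, OpenCV 4.12 (cv2) and the standard library are available. Lean on these libraries where they do the work, as an engineer would, in place of code of your own. Each camera call takes 0.05 s, during which the arm holds its last target. There are 200 camera calls.

TASK

Turn the console's knurled selector dial one click with fingertip friction, so that its pointer line points at the nest holding the tall flanged bushing (not the flat ring) and the dial sits in that detent. Then press the start button fully down and let it come back up. Do not press the button before the dial is set, do not pick up or shift the two parts in their nests, and leave the other things on the bench alone.

Things in the scene. Friction and masses are not known exactly. Their poses are not given: they have to be found in the camera images.
- console: Gauging console bolted to the bench: grey box 200 mm deep (x) and 230 mm wide (y), flat top 60 mm up. Origin: centre of its underside; x points to its far side, y to its left. The dial's upright axis is at x = -35 mm, y = 0. On the top, two nests (collars 52 mm across, 4 mm high) with centres 92 mm from the dial's axis, 0.70 rad to the left and to the right of the x direction.
- dial_top (a point): Centre of the dial's flat top face, on the dial's axis, 80 mm above the bench. The dial is a knurled disc 92 mm in diameter and 18 mm thick lying flat on the console (vertical axis, free to be touched on its top and its rim), dark, with a light pointer line on its face.
- dial_mark (a point): Outer end of the pointer line on the dial's top face, 42 mm from the axis; it turns with the dial.
- dial (a joint): Dial angle in rad, positive counter-clockwise from above; 0 = pointer along the console's x, between the nests. Detents every 0.70: -0.70 = pointer at the right nest, +0.70 = at the left nest, also 0 and +-1.40. Past the hump halfway between two detents the dial snaps on by itself. Turning takes about 0.07 N m at most; stops at +-1.46. It does not move up or down.
- bushing_mid (a point): Half-way up on the axis of the flanged bushing: steel, loose, flange 40 mm in diameter and 8 mm thick below, barrel 24 mm in diameter above, 42 mm tall in all, standing in one of the nests.
- race_mid (a point): Half-way up on the axis of the plain flat ring: steel, loose, 40 mm outside, 22 mm bore, 14 mm thick, lying in the other nest.
- start_top (a point): Centre of the top of the start button: round cap 30 mm in diameter in a black round housing on a grey box 80 x 80 x 50 mm that is fixed to the bench left or right of the console. This point moves down with the button.
- start (a joint): Travel of the start button in m: 0 released, 0.006 fully down (about 5 N, springs back). Pressed down along the vertical.
- jar: Closed jar 56 mm in diameter, 75 mm tall, loose; leave it. Origin at the centre of its underside.
- block: Machined aluminium block 60 x 40 x 42 mm, loose; leave it. Origin at the centre of its underside.
- caliper: Caliper lying flat, 200 mm long, 14 mm high, loose; leave it. Origin at the centre of its underside.
- driver: Screwdriver lying flat, loose; leave it. Origin at the centre of its underside.
- weight: Brass weight with a waist, 38 mm in diameter, 48 mm tall, loose; leave it. Origin at the centre of its underside.

How it is judged:
By the outcome, as a careful person would: the job done as asked, in the order asked, and still so for the second after the job is handed in, with the robot touching nothing.
It also fails if it takes over 40 s, if anything falls off the work surface, if the arm or the gripper's body presses on something with over 40 N, if the wrist force passes 120 N, or if a joint passes its speed limit or range.

## Working session

There is one attempt and no reset: what is moved stays moved. The work goes in short steps, Python scripts to look and compute and a tool call to move; the robot and the scene stay as the last step left them, time stands still between calls to the robot, and variables do not carry over. Pictures are saved under pics/ and viewed, about 8 in all and at most 12, crops included, and the job is handed in when it is done.

Besides the shell and the picture viewer there is one more tool, called by a JSON object that holds its "name" and its "arguments". move_arm: Moves the arm, as the interface text tells. Its arguments: {"type":"object","properties":{"dp":{"type":"array","items":{"type":"array","items":{"type":"number"}}},"turn":{"type":"array","items":{"type":"number"}},"jaw":{"type":"array","items":{"type":"number"}},"grip_force":{"type":"number"}},"required":["dp","turn","jaw"]}

```bash
mkdir -p pics; cat > h.py <<'E'
import numpy as np, cv2
from bench import ctrl
def ray(cam,u,v):
    ci=ctrl.camera_info(cam);K=np.array(ci["intrinsics"]);E=np.array(ci["extrinsics"])
    d=np.linalg.inv(K)@[u,v,1.]; d=np.array([d[0],-d[1],-d[2]])
    R=E[:3,:3];return -R.T@E[:3,3],R.T@d
def atz(cam,u,v,z):
    o,d=ray(cam,u,v);return o+d*(z-o[2])/d[2]
def proj(cam,p):
    ci=ctrl.camera_info(cam);K=np.array(ci["intrinsics"]);E=np.array(ci["extrinsics"])
    c=E[:3,:3]@np.array(p)+E[:3,3];q=K@[c[0],-c[1],-c[2]];return q[:2]/q[2]
def save(cam,n):
    im=ctrl.get_image(cam);cv2.imwrite(f"pics/{n}.png",im[:,:,::-1]);return im
E
python3 - <<'E'
from h import *
np.set_printoptions(precision=4,suppress=True)
print(ctrl.get_state()); print(ctrl.camera_info("top"))
for c in ("top","side"):
    save(c,c+"0")
    for t,z in (("dial_top",.08),("dial_mark",.08),("bushing_mid",.083),("race_mid",.069),("start_top",.07),("console",.06)):
        for r in ctrl.look_for(c,t)[:2]: print(c,t,round(r["confidence"],2),np.round(r["rect"],1),atz(c,*r["rect"][:2],z))
E
```

```text
{'time': 0.0, 'joint_positions': array([ 1.1911,  0.3218, -0.0701,  1.4516,  0.0226,  1.3708, -0.0569]), 'qd': array([ 0.0007,  0.0014,  0.0008, -0.0011, -0.0006, -0.0008,  0.0018]), 'joint_torque': array([ -0.0001, -49.1284,  -0.4043, -31.2524,  -0.0641,   0.0437,
         0.0002]), 'position': array([ 0.2492, -0.5998,  0.2215]), 'tool_rot': array([-3.0791, -0.6144,  0.0007]), 'ft_force': array([-0.4765, -1.0545, -0.0018]), 'torque': array([-0.0029, -0.0209,  0.0081]), 'grip_width': 0.9984617475916311}
{'intrinsics': array([[549.5415,   0.    , 331.1604],
       [  0.    , 549.5415, 241.9691],
       [  0.    ,   0.    ,   1.    ]]), 'extrinsics': array([[-0.0124, -0.9999,  0.008 , -0.0034],
       [ 0.9969, -0.0117,  0.0784, -0.5722],
       [-0.0783,  0.009 ,  0.9969, -1.2199],
       [ 0.    ,  0.    ,  0.    ,  1.    ]])}
top dial_top 0.57 [352.4 273.   49.   43. ] [ 0.5002 -0.0546  0.08  ]
top dial_top 0.51 [318.5 247.6  16.4  16.9] [0.5557 0.0176 0.08  ]
top dial_mark 0.89 [348.8 273.8  41.   45.6] [ 0.4986 -0.0468  0.08  ]
top bushing_mid 0.54 [318.5 247.4  15.2  17.9] [0.556  0.0176 0.083 ]
top race_mid 0.52 [369.2 238.   18.1  14.2] [ 0.5762 -0.0929  0.069 ]
top start_top 0.66 [194.5 306.2   9.4  16.8] [0.4333 0.2856 0.07  ]
top console 0.77 [348.7 259.4 117.4 102.3] [ 0.5305 -0.0479  0.06  ]
top console 0.55 [318.9 248.1  17.   19.2] [0.556 0.017 0.06 ]
side dial_top 0.56 [307.  261.4  34.4  22.1] [ 0.494  -0.0608  0.08  ]
side dial_mark 0.59 [307.2 258.9  36.3  21.4] [ 0.4954 -0.0492  0.08  ]
side bushing_mid 0.67 [330.3 245.4  15.8  20.2] [0.5632 0.0058 0.083 ]
side race_mid 0.68 [340.9 274.4  11.8   9.1] [ 0.5766 -0.1123  0.069 ]
side console 0.57 [326.7 275.2  92.8  69.2] [ 0.5415 -0.0997  0.06  ]
```

```bash
python3 - <<'E'
import cv2
im=cv2.imread("pics/top0.png")[190:350,150:430]
cv2.imwrite("pics/v1.png",cv2.resize(im,None,fx=2.8,fy=2.8,interpolation=2))
im=cv2.imread("pics/side0.png"); cv2.imwrite("pics/v2.png",im)
E
```

```text
(no output)
```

View pics/v1.png

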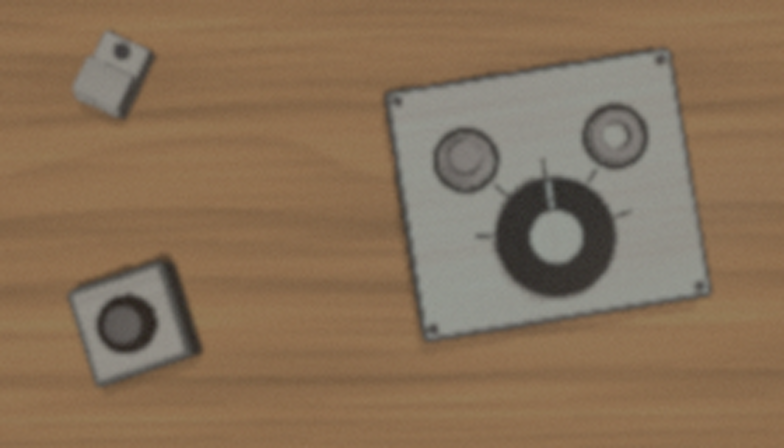

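View pics/side0.png

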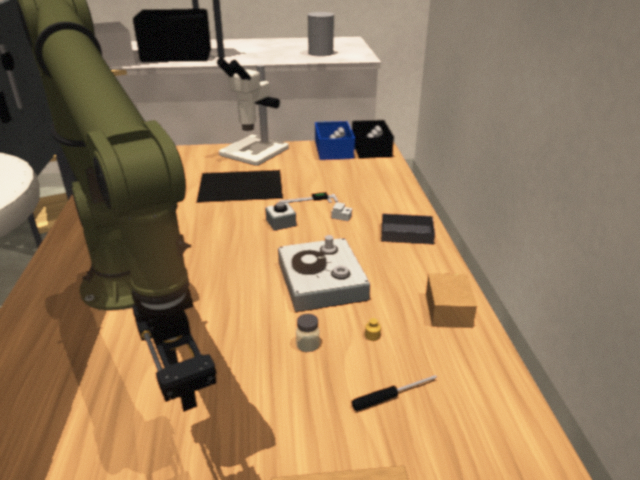

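The top view shows the pointer at 0, the bushing in the left nest at crop (466,160) and the ring in the right nest at (615,136). The dial centre is at (556,237) and the button at (126,324), to the left of the console. The side view agrees, with the button cap near (281,209). So the dial has to go to +0.70, counter-clockwise.

```bash
python3 - <<'E'
from h import *
np.set_printoptions(precision=4,suppress=True)
P=lambda u,v:(150+u/2.8,190+v/2.8)
d=atz("top",*P(556,237),.08);b=atz("top",*P(466,160),.07);r=atz("top",*P(615,136),.078)
m=atz("top",*P(549,180),.08)
print(d,b,r,m,np.linalg.norm((b-d)[:2]),np.linalg.norm((r-d)[:2]))
a=lambda p:np.arctan2(*(p-d)[1::-1]);print(a(b),a(r),a(m),a(b)-a(r))
c=np.array([atz("top",*P(*q),.06) for q in((388,93),(668,50),(709,293),(426,339))]);print(c,c.mean(0))
# button triangulate
o1,d1=ray("top",*P(126,324));o2,d2=ray("side",281,208)
A=np.c_[d1,-d2];s=np.linalg.lstsq(A,o2-o1,rcond=None)[0];print(o1+s[0]*d1,o2+s[1]*d2)
for z in(.06,.07,.08):print(atz("top",*P(126,324),z))
E
```

```text
[ 0.4968 -0.0463  0.08  ] [0.5575 0.0223 0.07  ] [ 0.5741 -0.0931  0.078 ] [ 0.5406 -0.0416  0.08  ] 0.09153734793373616 0.09038467743059717
0.8462439919124163 -0.5442543841989055 0.10757574018153163 1.3904983761113217
[[ 0.6116  0.0831  0.06  ]
 [ 0.6431 -0.1375  0.06  ]
 [ 0.4522 -0.1655  0.06  ]
 [ 0.4195  0.0549  0.06  ]] [ 0.5316 -0.0413  0.06  ]
[0.4338 0.2886 0.0533] [0.4393 0.2883 0.053 ]
[0.434 0.287 0.06 ]
[0.4343 0.2846 0.07  ]
[0.4347 0.2822 0.08  ]
```

{"name": "move_arm", "arguments": {"dp": [[1.1, -1.04, 0], [2.2, -2.08, 0], [3.3, -3.12, 0], [4.4, -4.16, 0], [5.5, -5.2, 0]], "turn": [0, 0, 0, 0, 0], "jaw": [0.15, 0.15, 0.15, 0.15, 0.15]}}

```text
time: 1.2
position: [0.3425, -0.3912, 0.2228]
tool_rot: [3.08, 0.614, 0.0]
ft_force: [0.8, -1.1, -0.1]
grip_width: 0.637
```

{"name": "move_arm", "arguments": {"dp": [[1.1, -1.04, 0], [2.2, -2.08, 0], [3.3, -3.12, 0], [4.4, -4.16, 0], [5.5, -5.2, 0]], "turn": [0, 0, 0, 0, 0], "jaw": [0.15, 0.15, 0.15, 0.15, 0.15]}}

```text
time: 1.7
position: [0.4349, -0.1838, 0.223]
tool_rot: [3.08, 0.614, 0.001]
ft_force: [0.6, 0.9, -0.2]
grip_width: 0.577
```

{"name": "move_arm", "arguments": {"dp": [[1.1, -1.04, 0], [2.2, -2.08, 0], [3.3, -3.12, 0], [3.72, -3.48, 0], [3.72, -3.48, 0]], "turn": [0, 0, 0, 0, 0], "jaw": [0.15, 0.15, 0.15, 0.15, 0.15]}}

```text
time: 2.2
position: [0.4983, -0.0427, 0.2229]
tool_rot: [-3.078, -0.624, -0.002]
ft_force: [-0.8, 0.7, -0.0]
grip_width: 0.577
```

```bash
python3 - <<'E'
from h import *
np.set_printoptions(precision=4,suppress=True)
s=ctrl.get_state();print({k:s[k] for k in("time","position","tool_rot","ft_force","grip_width","joint_positions")})
save("wrist","w1");print(proj("wrist",[.497,-.0465,.08]))
for t in("dial_top","dial_mark"):
  for r in ctrl.look_for("wrist",t)[:2]:print(t,r["confidence"],r["rect"],atz("wrist",*r["rect"][:2],.08))
E
```

```text
{'time': 2.2, 'position': array([ 0.4983, -0.0427,  0.2229]), 'tool_rot': array([-3.0783, -0.6241, -0.0017]), 'ft_force': array([-0.7918,  0.6938, -0.0199]), 'grip_width': 0.5768290630083478, 'joint_positions': array([ 0.6294,  0.0266, -0.6013,  1.7959,  0.0145,  1.3229, -1.146 ])}
[324.3213 228.8033]
dial_top 0.78 [327.3, 225.9, 98.4, 100.5] [ 0.5002 -0.0497  0.08  ]
dial_mark 0.58 [326.5, 224.8, 92.8, 100.7] [ 0.5006 -0.0495  0.08  ]
```

View pics/w1.png

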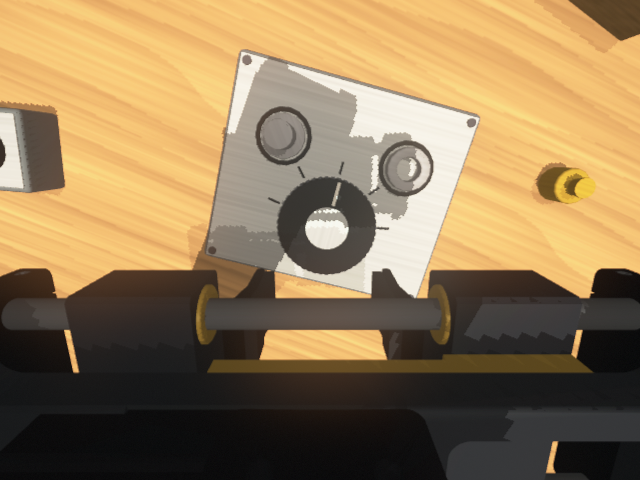

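The wrist view puts the dial centre at (327,226), i.e. (0.500, -0.050). That is within 4 mm of the top estimate, so I use the mean. The pointer sits at the middle tick. I'll descend with the fingers about 50 mm apart to rest on the dial face.

{"name": "move_arm", "arguments": {"dp": [[0.02, 0.08, 1.3], [0.02, 0.08, 2.6], [0.02, 0.08, 3.9], [0.02, 0.08, 4.4], [0.02, 0.08, 4.5]], "turn": [0, 0, 0, 0, 0], "jaw": [0.15, 0.15, 0.15, 0.15, 0.15]}}

```text
time: 2.85
position: [0.4964, -0.0502, 0.0851]
tool_rot: [-3.081, -0.61, 0.007]
ft_force: [0.7, 0.2, 0.8]
grip_width: 0.576
```

{"name": "move_arm", "arguments": {"dp": [[0, 0, 0.05], [0, 0, 0.1], [0, 0, 0.15], [0, 0, 0.2], [0, 0, 0.2]], "turn": [0, 0, 0, 0, 0], "jaw": [0.15, 0.15, 0.15, 0.15, 0.15]}}

```text
time: 3.35
position: [0.499, -0.0484, 0.0818]
tool_rot: [3.08, 0.614, 0.001]
ft_force: [0.0, 0.1, 1.0]
grip_width: 0.575
```

{"name": "move_arm", "arguments": {"dp": [[0, 0, 0.03], [0, 0, 0.06], [0, 0, 0.09], [0, 0, 0.09]], "turn": [0, 0, 0, 0], "jaw": [0.15, 0.15, 0.15, 0.15]}}

```text
time: 3.75
position: [0.4991, -0.0483, 0.0804]
tool_rot: [3.08, 0.614, -0.0]
ft_force: [-4.7, 0.2, 10.5]
grip_width: 0.576
```

{"name": "move_arm", "arguments": {"dp": [[0, 0, 0.02], [0, 0, 0.02], [0, 0, 0.02], [0, 0, 0.02], [0, 0, 0.02]], "turn": [0, -0.8, -1.6, -2.4, -3.2], "jaw": [0.15, 0.15, 0.15, 0.15, 0.15]}}

```text
time: 4.25
position: [0.4998, -0.0482, 0.0803]
tool_rot: [2.963, 1.041, 0.002]
ft_force: [-4.4, 0.1, 13.1]
grip_width: 0.576
```

```bash
python3 - <<'E'
from h import *
s=ctrl.get_state();print({k:s[k] for k in("position","ft_force","torque")})
im=save("wrist","w2")
cv2.imwrite("pics/w2c.png",cv2.resize(im[50:330,200:480,::-1],None,fx=2,fy=2))
E
```

```text
{'position': array([ 0.49976794, -0.04819896,  0.08034336]), 'ft_force': array([-4.35019699,  0.12179588, 13.05571645]), 'torque': array([ 0.22446637,  0.94007929, -0.01439157])}
```

View pics/w2.png

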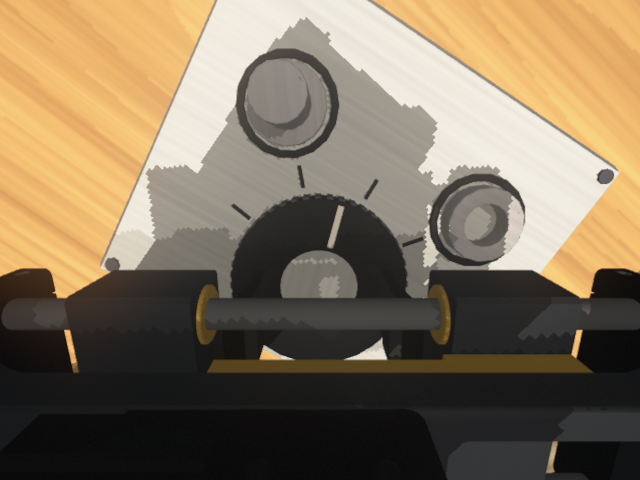

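The dial follows the fingers: the pointer at (338,210) has moved off the middle tick (372,188) toward the left tick (301,176). I'll keep turning.

{"name": "move_arm", "arguments": {"dp": [[0, 0, 0], [0, 0, 0], [0, 0, 0], [0, 0, 0], [0, 0, 0]], "turn": [-1.0, -2.0, -3.0, -4.0, -4.8], "jaw": [0.15, 0.15, 0.15, 0.15, 0.15]}}

```text
time: 4.8
position: [0.5006, -0.0477, 0.0804]
tool_rot: [2.68, 1.635, 0.004]
ft_force: [0.0, 1.1, 11.9]
grip_width: 0.575
```

{"name": "move_arm", "arguments": {"dp": [[0, 0, 0], [0, 0, -0.15], [0, 0, -0.5], [0, 0, -2.0], [0, 0, -3.4]], "turn": [0, 0, 0, 0, 0], "jaw": [0.15, 0.15, 0.15, 0.15, 0.15]}}

```text
time: 5.3
position: [0.498, -0.048, 0.1812]
tool_rot: [-2.683, -1.631, 0.002]
ft_force: [0.3, -0.4, 0.1]
grip_width: 0.571
```

{"name": "move_arm", "arguments": {"dp": [[0, 0, -0.6], [0, 0, -0.6]], "turn": [0, 0], "jaw": [-1, -1]}}

```text
time: 5.5
position: [0.5009, -0.0484, 0.2019]
tool_rot: [2.681, 1.629, 0.007]
ft_force: [0.6, -0.5, -1.0]
grip_width: 0.462
```

```bash
python3 - <<'E'
from h import *
s=ctrl.get_state();print({k:s[k] for k in("time","position","ft_force","tool_rot")})
im=save("wrist","w3")
E
```

```text
{'time': 5.5, 'position': array([ 0.50093679, -0.04842637,  0.20190452]), 'ft_force': array([ 0.62333172, -0.46064236, -0.9650824 ]), 'tool_rot': array([2.68080208, 1.62858328, 0.00666849])}
```

View pics/w3.png

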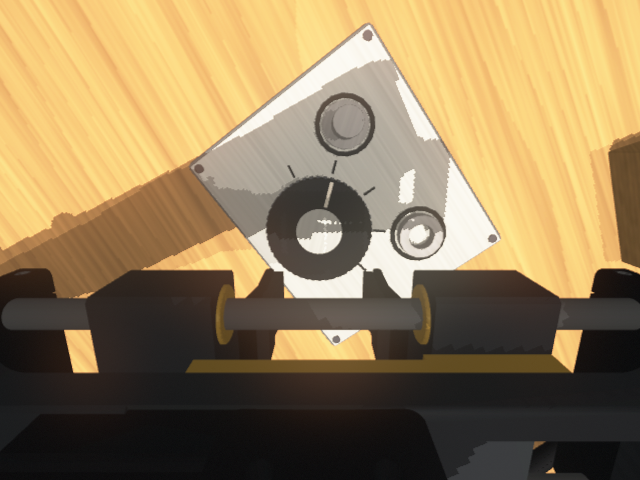

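The pointer (332,183) lies on the left tick and aims at the bushing (345,124), so the dial is in the left detent. Both parts still sit in their nests. Next is the button.

{"name": "move_arm", "arguments": {"dp": [[1.1, -0.88, 0], [2.2, -1.76, 0], [3.3, -2.64, 0], [4.4, -3.52, 0], [5.5, -4.4, 0]], "turn": [0, 0, 0, 0, 0], "jaw": [-1, -1, -1, -1, -1]}}

```text
time: 6.05
position: [0.4561, 0.16, 0.1968]
tool_rot: [-2.685, -1.631, 0.004]
ft_force: [0.9, -0.0, -1.3]
grip_width: 0.026
```

{"name": "move_arm", "arguments": {"dp": [[1.1, -0.88, 0], [2.2, -1.76, 0], [3.1, -2.5, 0], [3.38, -2.64, 0], [3.38, -2.64, 0]], "turn": [0, 0, 0, 0, 0], "jaw": [-1, -1, -1, -1, -1]}}

```text
time: 6.55
position: [0.4329, 0.2865, 0.197]
tool_rot: [-2.681, -1.636, 0.004]
ft_force: [0.0, -1.1, 0.0]
grip_width: 0.006
```

```bash
python3 - <<'E'
from h import *
np.set_printoptions(precision=4,suppress=True)
s=ctrl.get_state();print({k:s[k] for k in("time","position","ft_force","tool_rot","grip_width","joint_positions")})
im=save("wrist","w4")
for r in ctrl.look_for("wrist","start_top")[:2]:
  print(r); 
  for z in(.055,.065,.075):print(z,atz("wrist",*r["rect"][:2],z))
E
```

```text
{'time': 6.55, 'position': array([0.4329, 0.2865, 0.197 ]), 'ft_force': array([ 0.0225, -1.1333,  0.0157]), 'tool_rot': array([-2.6807, -1.6355,  0.0036]), 'grip_width': 0.006428496826537361, 'joint_positions': array([ 0.3029,  0.1503, -1.0069,  1.7789,  0.1305,  1.2863, -1.2112])}
{'rect': [325.8, 226.7, 31.3, 33.6], 'confidence': 0.83}
0.055 [0.437  0.2836 0.055 ]
0.065 [0.4379 0.2857 0.065 ]
0.075 [0.4389 0.2878 0.075 ]
```

View pics/w4.png

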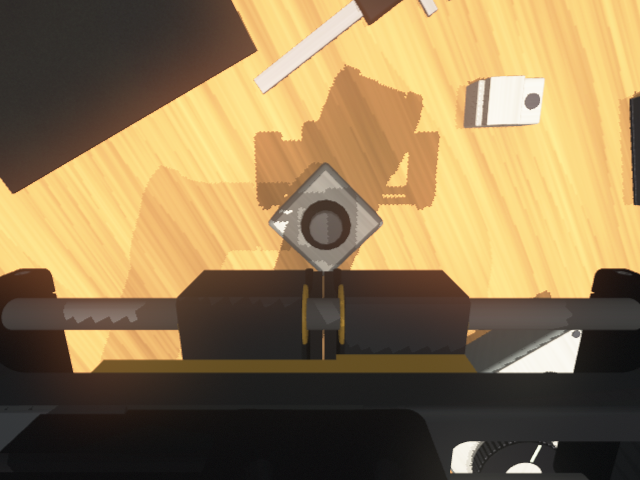

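The cap is at (326,226), about (0.436, 0.286), which matches the top camera. I'll go down closed and creep onto the cap.

{"name": "move_arm", "arguments": {"dp": [[0.03, 0.06, 1.3], [0.03, 0.06, 2.6], [0.03, 0.06, 3.5], [0.03, 0.06, 3.7], [0.03, 0.06, 3.7]], "turn": [0, 0, 0, 0, 0], "jaw": [-1, -1, -1, -1, -1]}}

```text
time: 7.15
position: [0.4363, 0.2836, 0.0866]
tool_rot: [2.686, 1.628, -0.004]
ft_force: [0.7, 0.7, 0.5]
grip_width: 0.008
```

{"name": "move_arm", "arguments": {"dp": [[0, 0, 0.1], [0, 0, 0.2], [0, 0, 0.3], [0, 0, 0.4], [0, 0, 0.4]], "turn": [0, 0, 0, 0, 0], "jaw": [-1, -1, -1, -1, -1]}}

```text
time: 7.65
position: [0.4361, 0.2853, 0.075]
tool_rot: [2.685, 1.631, -0.001]
ft_force: [-0.1, 0.3, -0.4]
grip_width: 0.006
```

{"name": "move_arm", "arguments": {"dp": [[0, 0, 0.05], [0, 0, 0.1], [0, 0, 0.1]], "turn": [0, 0, 0], "jaw": [-1, -1, -1]}}

```text
time: 7.95
position: [0.4363, 0.2855, 0.0722]
tool_rot: [2.685, 1.631, 0.0]
ft_force: [0.3, 0.3, 0.7]
grip_width: 0.008
```

{"name": "move_arm", "arguments": {"dp": [[0, 0, 0.05], [0, 0, 0.1], [0, 0, 0.1]], "turn": [0, 0, 0], "jaw": [-1, -1, -1]}}

```text
time: 8.25
position: [0.4363, 0.2856, 0.0693]
tool_rot: [2.685, 1.631, 0.0]
ft_force: [-1.3, -0.2, 3.0]
grip_width: 0.003
```

{"name": "move_arm", "arguments": {"dp": [[0, 0, 0.04], [0, 0, 0.06], [0, 0, 0.06]], "turn": [0, 0, 0], "jaw": [-1, -1, -1]}}

```text
time: 8.55
position: [0.4363, 0.2856, 0.0675]
tool_rot: [2.685, 1.631, 0.0]
ft_force: [-0.6, -0.3, 4.0]
grip_width: 0.001
```

{"name": "move_arm", "arguments": {"dp": [[0, 0, 0.03], [0, 0, 0.06], [0, 0, 0.06]], "turn": [0, 0, 0], "jaw": [-1, -1, -1]}}

```text
time: 8.85
position: [0.4363, 0.2856, 0.0664]
tool_rot: [2.684, 1.631, -0.0]
ft_force: [-2.3, -2.0, 10.2]
grip_width: 0.006
```

{"name": "move_arm", "arguments": {"dp": [[0, 0, 0.03], [0, 0, 0.05], [0, 0, 0.05]], "turn": [0, 0, 0], "jaw": [-1, -1, -1]}}

```text
time: 9.15
position: [0.4364, 0.2856, 0.0662]
tool_rot: [2.683, 1.631, -0.001]
ft_force: [-5.4, -3.3, 20.5]
grip_width: 0.007
```

{"name": "move_arm", "arguments": {"dp": [[0, 0, -0.1], [0, 0, -0.2], [0, 0, -0.2], [0, 0, -0.2]], "turn": [0, 0, 0, 0], "jaw": [-1, -1, -1, -1]}}

```text
time: 9.55
position: [0.4363, 0.2855, 0.07]
tool_rot: [-2.685, -1.631, -0.001]
ft_force: [-0.3, 0.3, 1.9]
grip_width: 0.007
```

{"name": "move_arm", "arguments": {"dp": [[0, 0, -0.03], [0, 0, -0.03], [0, 0, -0.03]], "turn": [0, 0, 0], "jaw": [-1, -1, -1]}}

```text
time: 9.85
position: [0.4363, 0.2856, 0.071]
tool_rot: [-2.685, -1.631, -0.0]
ft_force: [0.1, 0.5, 2.4]
grip_width: 0.008
```

{"name": "move_arm", "arguments": {"dp": [[0, 0, -0.03], [0, 0, -0.03], [0, 0, -0.03]], "turn": [0, 0, 0], "jaw": [-1, -1, -1]}}

```text
time: 10.15
position: [0.4362, 0.2855, 0.0719]
tool_rot: [2.685, 1.631, 0.0]
ft_force: [1.1, 1.1, 1.2]
grip_width: 0.004
```

{"name": "move_arm", "arguments": {"dp": [[0, 0, -0.03], [0, 0, -0.03], [0, 0, -0.03]], "turn": [0, 0, 0], "jaw": [-1, -1, -1]}}

```text
time: 10.45
position: [0.4357, 0.2849, 0.0725]
tool_rot: [2.685, 1.631, -0.002]
ft_force: [0.0, -1.1, 1.4]
grip_width: 0.005
```

{"name": "move_arm", "arguments": {"dp": [[0, 0, -0.03], [0, 0, -0.03], [0, 0, -0.03]], "turn": [0, 0, 0], "jaw": [-1, -1, -1]}}

```text
time: 10.75
position: [0.4361, 0.2853, 0.0736]
tool_rot: [2.685, 1.631, -0.001]
ft_force: [-0.0, -0.1, -0.4]
grip_width: 0.008
```

The cap kept pushing back up to about 0.072–0.073, and the hard stop was at 0.0663. That is about 6 mm of travel, so it was a full press. I'll lift clear and check.

{"name": "move_arm", "arguments": {"dp": [[0, 0, -0.5], [0, 0, -1.8], [0, 0, -3.1], [0, 0, -4.0], [0, 0, -4.0]], "turn": [0, 0, 0, 0, 0], "jaw": [-1, -1, -1, -1, -1]}}

```text
time: 11.25
position: [0.4383, 0.2875, 0.1988]
tool_rot: [2.683, 1.631, 0.013]
ft_force: [-0.2, -0.2, -0.1]
grip_width: 0.007
```

```bash
python3 - <<'E'
from h import *
im=save("top","t2")
cv2.imwrite("pics/v3.png",cv2.resize(im[190:350,150:430,::-1],None,fx=2.8,fy=2.8,interpolation=2))
print(ctrl.get_state()["position"])
E
```

```text
[0.43740412 0.28641758 0.19654902]
```

View pics/v3.png

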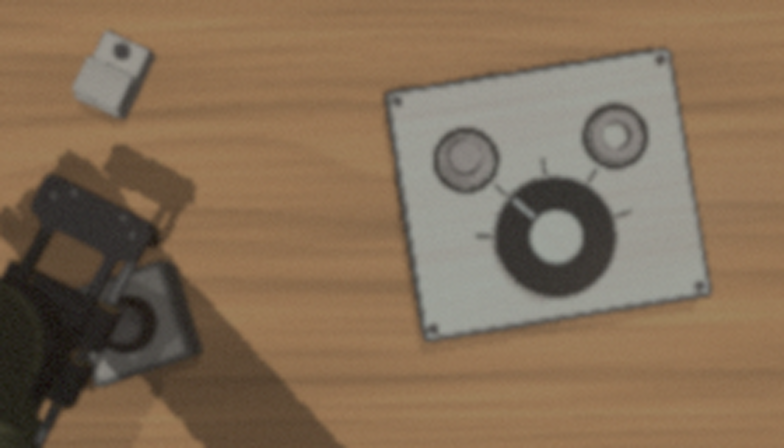

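The pointer (515,200) lines up with the left tick toward the bushing (466,160). The parts haven't moved and the arm is clear.

```bash
python3 -c "
from bench import ctrl
print(ctrl.close_job())"
```

```text
the job is handed in; nothing more can be done
None
```

The job is done and handed in after about 11.3 s of the 40 s: the dial is set to the bushing and the start button has been pressed once.

- **Dial:** I pressed two fingertips on the dial face with about 10–13 N and turned it 40° counter-clockwise. The wrist and top pictures afterwards both show the pointer on the left tick, aimed at the flanged bushing. Both parts still sit in their nests.
- **Button:** I pressed it with closed fingers down to a hard stop at z = 66.3 mm (about 20 N). On the way up the cap kept pushing back until about 72–73 mm, so it travelled the full 6 mm or so and sprang back.
- **Uncertain points:** the top and wrist cameras disagreed on the dial centre by about 4 mm, so I used the mean. The 6 mm travel comes from force readings with about 1 N of noise. In the last picture the arm hides part of the button, so its release rests on those force readings.

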